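# Push the sample train home and bolt it

## Task

Push the row of four sample carriers steadily along the loading rail as one train, touching only the rearmost carrier, until the leading one is fully home against the blue end stop; then push the red paddle to slide the retaining bolt fully shut behind the row. Only push: lift or tip no carrier, keep all four in the channel, and leave everything else on the bench where it stands.

Things in the scene. Friction and masses are not known exactly. Their poses are not given: they have to be found in the camera images.
- rail: fixed aluminium rail, 352 x 56 mm. x axis runs along the channel towards the blue end stop, z up, y across; the bolt is on the -y side. Origin: on the table surface, on the channel centre line, 180 mm before the stop's face. Channel floor 10 mm above the table; channel 44 mm wide between walls 6 mm thick, tops 18 mm above the table. Its other end (x = -160 mm) is open
- stop_face (a point): centre of the face of the blue end stop that the leading carrier must meet, on the channel's centre line at x = +180 mm of the rail, 30 mm above the table; the stop is 12 mm thick, 56 mm wide and its top is 50 mm above the table
- rail_entry (a point): point on the channel's centre line near its open end, at x = -150 mm of the rail, on the channel floor (10 mm above the table); the line from here to stop_face is the direction of pushing
- carrier_1: loose sample carrier, leading carrier, nearest the end stop: white plastic block 42 mm along the rail, 42 mm across, 34 mm tall, with a black resin disc (38 mm wide, 12 mm high) on top; 46 mm tall in all, about 100 g. It stands in the channel, touching its neighbours at the start (within 0.5 mm). Origin: centre of its underside; x axis towards the end stop
- carrier_2: loose sample carrier, second carrier: white plastic block 42 mm along the rail, 42 mm across, 34 mm tall, with a green resin disc (38 mm wide, 12 mm high) on top; 46 mm tall in all, about 100 g. It stands in the channel, touching its neighbours at the start (within 0.5 mm). Origin: centre of its underside; x axis towards the end stop
- carrier_3: loose sample carrier, third carrier: white plastic block 42 mm along the rail, 42 mm across, 34 mm tall, with a blue resin disc (38 mm wide, 12 mm high) on top; 46 mm tall in all, about 100 g. It stands in the channel, touching its neighbours at the start (within 0.5 mm). Origin: centre of its underside; x axis towards the end stop
- carrier_4: loose sample carrier, rearmost carrier, farthest from the end stop, the one to push on: white plastic block 42 mm along the rail, 42 mm across, 34 mm tall, with an orange resin disc (38 mm wide, 12 mm high) on top; 46 mm tall in all, about 100 g. It stands in the channel, touching its neighbours at the start (within 0.5 mm). Origin: centre of its underside; x axis towards the end stop
- bolt (a joint): retaining bolt, slides straight across the rail in its +y direction: 0 is drawn back, 0.060 m fully shut; starts near 0, takes about 2 N, stays where it is left. Its steel tongue (10 mm thick along the rail, 20 to 34 mm above the table) shuts 4 mm behind the rearmost carrier of a row that is home (four carriers, 168 mm); if the row is not home it runs into a carrier
- tongue_tip (a point): middle of the front end of the bolt's steel tongue, at x = +3 mm of the rail, 27 mm above the table; 46 mm from the channel's centre line at joint 0, 14 mm past it at 0.060
- paddle_back (a point): the point to push to shut the bolt: centre of the outer (-y) face of its red upright paddle, 55 mm above the table, at x = +3 mm of the rail; 114 mm from the channel's centre line at joint 0, 54 mm at 0.060. Paddle 34 mm wide along the rail, 8 mm thick, from 20 to 70 mm above the table. Under it a fixed grey guide, 40 mm wide, reaches 106 mm from the centre line, at most 28 mm high
- spare_carrier: spare sample carrier standing beside the rail, same 42 x 42 x 46 mm shape but with a clear amber resin disc; a bystander. Origin: centre of its underside
- eyepiece: black microscope eyepiece standing on end, 42 mm in diameter, 55 mm tall, beside the rail; a bystander. Origin: centre of its underside
- lens_cap: blue round lens cap lying flat, 54 mm in diameter, 17 mm high, beside the rail; a bystander. Origin: centre of its underside
- oil_bottle: small brown oil bottle with black cap, 38 mm in diameter, 85 mm tall; a bystander. Origin: centre of its underside
- sample_jar: glass jar with white cap, 60 mm in diameter, 75 mm tall; a bystander. Origin: centre of its underside
- screwdriver: yellow-handled screwdriver lying on the table, 160 mm long; a bystander

How it is judged (in metres and radians):
On the way, in this order (a step that is already met when the one before it is completed fails the run):
1. the whole row is home against the end stop, with the bolt still open (x of carrier_1 in the frame of rail above 0.155 m and x of carrier_2 in the frame of rail above 0.113 m and x of carrier_3 in the frame of rail above 0.071 m and x of carrier_4 in the frame of rail above 0.029 m and linear speed of each of carrier_1, carrier_2, carrier_3, carrier_4 below 0.01 m/s and value of joint bolt below 0.03 m), for 0.2 s.
2. the bolt is fully shut behind the row (x of carrier_1 in the frame of rail above 0.155 m and x of carrier_2 in the frame of rail above 0.113 m and x of carrier_3 in the frame of rail above 0.071 m and x of carrier_4 in the frame of rail above 0.029 m and value of joint bolt above 0.055 m), for 0.2 s.
At the end, for the whole second after the job is handed in: All four carriers stand flat in the channel, at rest, each within 4 mm of its home place in a row closed up against the end stop (the rearmost at most 4 mm short), and the bolt is shut to within 5 mm of its full travel and at rest (all of step 2 and z of each of carrier_1, carrier_2, carrier_3, carrier_4 in the frame of rail below 0.013 m and angle between each of carrier_1, carrier_2, carrier_3, carrier_4's own z axis and vertical below 0.1 rad and linear speed of each of carrier_1, carrier_2, carrier_3, carrier_4 below 0.01 m/s and not (y of carrier_1 in the frame of rail above 0.006 m or y of carrier_1 in the frame of rail below -0.006 m) and not (y of carrier_2 in the frame of rail above 0.006 m or y of carrier_2 in the frame of rail below -0.006 m) and not (y of carrier_3 in the frame of rail above 0.006 m or y of carrier_3 in the frame of rail below -0.006 m) and not (y of carrier_4 in the frame of rail above 0.006 m or y of carrier_4 in the frame of rail below -0.006 m) and velocity of joint bolt below 0.01 m/s); the robot touches nothing.
It fails at once if a carrier is lifted off the channel floor by more than 8 mm (z of any of carrier_1, carrier_2, carrier_3, carrier_4 in the frame of rail above 0.018 m).
It fails at once if a carrier is tipped by more than 0.3 rad or leaves the channel sideways (angle between any of carrier_1, carrier_2, carrier_3, carrier_4's own z axis and vertical above 0.3 rad or (y of carrier_1 in the frame of rail above 0.006 m or y of carrier_1 in the frame of rail below -0.006 m) or (y of carrier_2 in the frame of rail above 0.006 m or y of carrier_2 in the frame of rail below -0.006 m) or (y of carrier_3 in the frame of rail above 0.006 m or y of carrier_3 in the frame of rail below -0.006 m) or (y of carrier_4 in the frame of rail above 0.006 m or y of carrier_4 in the frame of rail below -0.006 m)).
It fails at once if a carrier is knocked or shot along the rail (faster than 0.4 m/s) (linear speed of any of carrier_1, carrier_2, carrier_3, carrier_4 above 0.4 m/s).
It fails at once if the robot presses on a carrier other than the rearmost (more than 1 N) (contact force between any of the arm, the fingers and carrier_1 above 1 N or contact force between any of the arm, the fingers and carrier_2 above 1 N or contact force between any of the arm, the fingers and carrier_3 above 1 N).
It fails at once if another thing on the bench is moved by more than 20 mm (distance of any of spare_carrier, eyepiece, lens_cap, oil_bottle, sample_jar, screwdriver from where it was at the start of the episode above 0.02 m).
It also fails if it takes over 48 s, if anything falls off the work surface, if the arm or the gripper's body presses on something with over 40 N, if the wrist force passes 120 N, or if a joint passes its speed limit or range.

## Robot

A 6-joint arm with a two-finger parallel gripper is mounted at the origin on the work surface. World frame = base frame: x ahead of the robot, y to its left, z up, the work surface at z = 0. Lengths are in mm, angles in rad, forces in N, time in s.
With the tool pointing down it reaches from about 350 to 775 mm from the base axis. Payload 7.3 kg.
Tool frame: the origin (TCP) lies at the very end of the fingers, on their centre line; the grasp point (between the pads) lies bot.grasp_offset behind it (bot.grasp_offset is the distance from the TCP to the grasp point, in mm); z points along the fingers, y is the line along which they close (so a half turn about z gives the same grasp; the last joint's range is limited). The gripper opens to 92 mm and grips with 3 to 60 N. Pads are 19 mm wide; open, the fingers measure 130 mm over their backs; the gripper's body (75 mm by 190 mm) begins 47 mm behind the grasp point.
Start: joints at [-1.34, 0.342, 1.524, -0, 1.275, -0.146], TCP at [193.195, -488.181, 226.741] pointing down, gripper open.
Joint ranges: [-2.53, 2.53], [-0.77, 2.02], [0.04, 2.7], [-1, 4.14], [0.28, 2.66], [-3.11, 3.11]. Speed limits (rad/s): [2.57, 2.57, 3.14, 3.14, 3.14, 3.14].

## Interface

Orientations are given as [roll, pitch, yaw] about the fixed x, y, z axes, in that order (R = Rz(yaw) Ry(pitch) Rx(roll)).
In Python, from plant import bot gives the robot as it stands. The module is installed in compiled form; this text tells all that it offers.
- The arm moves only by the shell command python3 -m handwheel 'ROWS'. ROWS is JSON, a list of rows, each an object of numbers: "claw": the finger opening in mm, from 0 to 91.8; "dx", "dy", "dz": the shift along the tool's x, y, z in mm; "rx", "ry", "rz": the turn, a rotation vector about the tool's x, y, z in rad. A call has 1 to 10 rows; each row shifts and turns the commanded pose from where the row before left it, along the tool's axes as they then stand; what a row does not reach is not made up. A row lasts 1/10 s, in which the tool goes at most 50 mm and 8.59 degrees, less where a joint would pass 70% of its speed; a pose out of reach is approached as far as the arm can. A call is refused whole if a number of a shift passes 50 or a number of a turn 0.15, either way. A call with a gripper value outside its range is refused whole. The fingers move at their own pace and stop on an object; the grip force is fixed at half the most. Time passes only in rows, so rows that do not move let the fingers close. It gives the time, the measured TCP pose, the force and the opening at its end, in the units of the state.
- bot.get_obs(): the state, without advancing time (a new reading comes with each control period).
- bot.capture(name): name is "scene" or "top"; returns a dict with "frame" (420x560x3 uint8, red, green, blue), "camera_matrix" (3x3 intrinsics, pixels), "view" (4x4, takes a point from world to camera coordinates). Camera axes: x right, y down, z forward; pixel columns grow to the right and rows downward; lengths in mm; the calibration is good to about 2 mm. A picture is of the moment at which its call begins. There is no depth.
- bot.close_job(): hands the job in, once; it reports no verdict.
The state is a dict: "time": time; "joint_positions": joint angles; "dq": joint speeds; "tau": joint torques, N m; "tool_pos": TCP position; "tcp_rot": TCP orientation; "contact_force": force on the tool from outside, world axes, zero at the start; "moment": the same for the moment, N m; "grip_width": finger opening in mm.
Only numpy, scipy, OpenCV 4.12 (cv2) and the standard library are available. Lean on these libraries where they do the work, as an engineer would, in place of code of your own. Each camera call takes 0.05 s, during which the arm holds its last target. There are 200 camera calls.

## Working session

There is one attempt and no reset: what is moved stays moved. The work goes in short steps, Python scripts to look and compute and a shell command to move; the robot and the scene stay as the last step left them, time stands still between calls to the robot, and variables do not carry over. Pictures are saved under pics/ and viewed, on a budget of 10 in all, crops included, one or two more only if the job needs it, and the job is handed in when it is done.

```bash
mkdir -p pics
python3 - <<'E'
from plant import bot
import cv2,numpy as np
for n in ("scene","top"):
    c=bot.capture(n); cv2.imwrite(f"pics/{n}0.png",c["frame"][:,:,::-1]); np.savez(f"{n}0.npz",**c)
    print(n,c["camera_matrix"].round(1).tolist(),c["view"].round(3).tolist())
o=bot.get_obs(); print(o["time"],o["tool_pos"],o["tcp_rot"],o["grip_width"],bot.grasp_offset)
E
```

```text
scene [[390.9, 0.0, 286.4], [0.0, 390.9, 206.2], [0.0, 0.0, 1.0]] [[-0.333, 0.943, 0.014, 180.322], [0.585, 0.219, -0.781, -226.67], [-0.739, -0.252, -0.625, 1595.899], [0.0, 0.0, 0.0, 1.0]]
top [[487.1, 0.0, 275.6], [0.0, 487.1, 211.5], [0.0, 0.0, 1.0]] [[-0.005, -1.0, -0.005, 20.319], [-0.996, 0.005, -0.086, 496.552], [0.086, 0.005, -0.996, 1238.164], [0.0, 0.0, 0.0, 1.0]]
0.1 [ 193.09917946 -487.81281057  226.11277433] [-3.14022450e+00 -1.85797125e-04  3.76796530e-01] 91.42932495408947 18.8
```

View pics/top0.png

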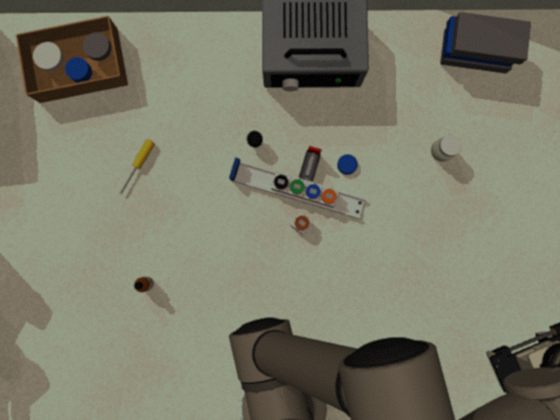

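View pics/scene0.png

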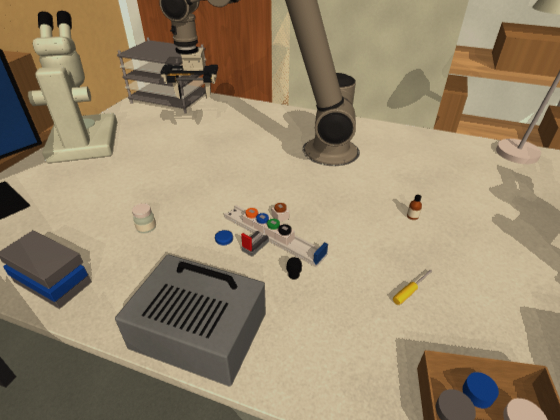

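The top view shows the rail running from its open end at (362,208) to the blue stop at (235,170). The discs are at (281,182), (297,187), (313,191) and (329,196), and the red paddle is at (315,150) on the far side. The scene view matches, with nothing between the open end and the arm. Next I'll measure from colour masks.

```bash
cat > h.py <<'E'
import cv2,numpy as np
def ray(c,px,z):
    K,V=c["camera_matrix"],c["view"]; R,t=V[:3,:3],V[:3,3]
    o=-R.T@t; d=R.T@np.linalg.solve(K,[px[0],px[1],1.]); return o+d*(z-o[2])/d[2]
def blobs(img,box,lo,hi,amin=8):
    x0,y0,x1,y1=box; hsv=cv2.cvtColor(np.ascontiguousarray(img[y0:y1,x0:x1]),cv2.COLOR_RGB2HSV)
    m=cv2.inRange(hsv,np.array(lo),np.array(hi))
    n,l,s,ce=cv2.connectedComponentsWithStats(m)
    return [(ce[i]+[x0,y0],s[i,4],s[i,:4]+[x0,y0,0,0]) for i in range(1,n) if s[i,4]>=amin]
E
python3 - <<'E'
from h import *
cols={"blue":((100,120,30),(125,255,255)),"green":((60,100,30),(90,255,255)),"orange":((5,170,150),(16,255,255)),"redlo":((0,190,70),(4,255,255)),"redhi":((172,150,70),(179,255,255)),"black":((0,0,0),(179,255,45))}
for n,box,z in (("top",(220,130,380,240),56),("scene",(200,190,340,285),56)):
    c=dict(np.load(n+"0.npz"))
    for k,(lo,hi) in cols.items():
        for ce,a,s in blobs(c["frame"],box,lo,hi): print(n,k,ce.round(1),a,s,"z56:",ray(c,ce,56).round(1)[:2])
    x0,y0,x1,y1=box
    cv2.imwrite(f"pics/{n}crop.png",cv2.resize(c["frame"][y0:y1,x0:x1,::-1],None,fx=5,fy=5,interpolation=cv2.INTER_CUBIC))
E
```

```text
top blue [347.  163.9] 289 [338 155  19  19] z56: [ 613.8 -163.8]
top blue [234.2 168.7] 87 [230 159   9  21] z56: [603.3 122.1]
top blue [312.7 191.1] 113 [306 185  14  13] z56: [545.  -76.2]
top green [296.7 186.2] 108 [291 180  13  13] z56: [557.5 -35.9]
top redlo [314.7 149. ] 27 [309 147  12   5] z56: [652.7 -82.4]
top black [254.4 138.8] 177 [248 131  14  16] z56: [679.9  70.7]
top black [306.7 155. ] 11 [305 150   5  11] z56: [637.3 -62. ]
top black [316.7 159.9] 30 [314 153   6  17] z56: [624.6 -87.1]
top black [235.2 172.2] 22 [231 164   8  16] z56: [594.1 119.5]
top black [312.4 175.2] 13 [311 171   4   9] z56: [585.5 -75.8]
top black [280.9 181.9] 106 [275 175  13  14] z56: [568.8   3.8]
scene blue [262.1 218.2] 77 [256 213  12  10] z56: [551.2 -74.6]
scene blue [223.4 237.2] 197 [215 231  18  14] z56: [ 666.2 -145.5]
scene blue [319.8 252.9] 152 [314 243  13  21] z56: [631.  127.3]
scene green [272.8 223.8] 81 [267 219  12  10] z56: [563.7 -35.4]
scene orange [251.3 212.6] 81 [246 208  12  10] z56: [ 538.5 -115.2]
scene redlo [246.5 241.7] 131 [242 234  10  17] z56: [660.3 -76.9]
scene black [284.2 229.7] 80 [279 225  12  10] z56: [576.3   5. ]
scene black [293.5 267.4] 241 [287 258  14  21] z56: [705.8  77. ]
scene black [217.3 275.2] 226 [200 267  36  18] z56: [798.1 -96.6]
```

View pics/topcrop.png

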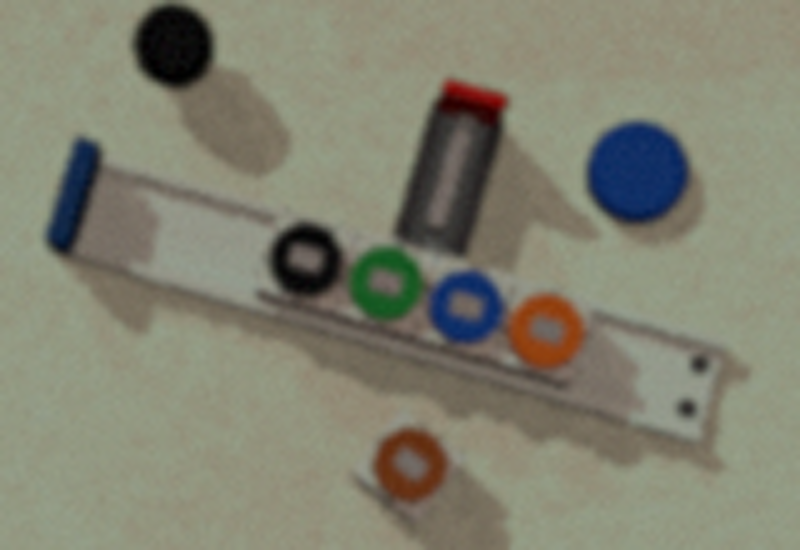

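View pics/scenecrop.png

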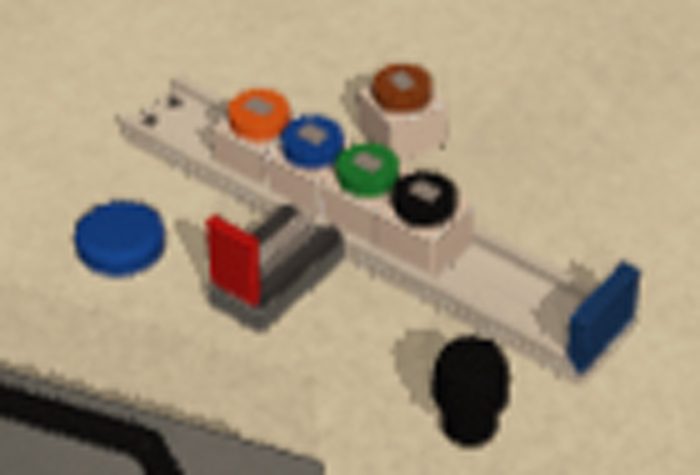

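The top crop shows the end of the stop's top centred near (74,194), the rail's open-end corners at (723,350) and (700,437), and the orange disc at (546,331). The paddle is at (475,100), with the bolt open. In the scene crop the bolt side is clear for the fingers. I'll compute the rail frame from these.

Run:
```python
from h import *
c=dict(np.load("top0.npz")); s=dict(np.load("scene0.npz"))
T=lambda p,z: ray(c,np.array(p)/5+[220-.4,130-.4],z)
S=lambda p,z: ray(s,np.array(p)/5+[200-.4,190-.4],z)
D=[ray(c,p,56)[:2] for p in ([280.9,181.9],[296.7,186.2],[312.7,191.1])]+[T([546,331],56)[:2]]
DS=[S(p,56)[:2] for p in ([425,191],[367,161],[312,133],[259,106])]
st=T([74,194],50)[:2]; en=T([711,394],18)[:2]
print("D",np.round(D,1).tolist(),"DS",np.round(DS,1).tolist()); print("stop",st,"end",en,np.linalg.norm(st-en),"expect 346")
for P in (D,DS):
    u=np.polyfit([0,1,2,3],P,1)[0]; print("yaw",np.arctan2(-u[1],-u[0]))
u=(st-en)/np.linalg.norm(st-en); print("yaw rail",np.arctan2(u[1],u[0]))
n=np.array([-u[1],u[0]]); o=(st-186*u+en+160*u)/2
print("origin",o,"u",u,"n",n)
for P in D+DS+[T([475,97],70)[:2],S([232,260],45)[:2]]: print(((P-o)@u).round(1),((P-o)@n).round(1))
```

```text
D [[568.7, 3.9], [557.6, -35.9], [544.9, -76.2], [532.7, -116.6]] DS [[568.3, 3.3], [555.2, -38.0], [542.7, -78.3], [530.3, -118.5]]
stop [604.98574417 122.15613463] end [ 503.90572194 -205.60695844] 342.99535867012054 expect 346
yaw 1.278957289547756
yaw 1.2682060084217472
yaw rail 1.2716569316759414
origin [550.61465996 -54.1480879 ] u [0.29469793 0.95559046] n [-0.95559046  0.29469793]
60.8 -0.2
19.5 -1.3
-22.7 -1.0
-64.9 -1.3
60.1 0.0
16.8 0.4
-25.4 0.4
-67.5 0.5
3.4 -102.6
1.1 -103.6
```

```bash
python3 -m handwheel '[{"claw":0,"rz":-0.15},{"rz":-0.15},{"rz":-0.15},{"rz":-0.15},{"rz":-0.15},{"rz":-0.146},{"dx":18,"dy":10},{"dx":18,"dy":10},{"dx":18,"dy":10},{"dx":18,"dy":10}]'; python3 -m handwheel '[{"dx":30,"dy":16},{"dx":30,"dy":16},{"dx":30,"dy":16},{"dx":30,"dy":16},{"dx":30,"dy":16},{"dx":30,"dy":16},{"dx":30,"dy":16},{"dx":30,"dy":16},{"dx":30,"dy":16},{"dx":30,"dy":16}]'
```

```text
invalid input at $[0]: expected keys claw, dx, dy, dz, rx, ry, rz
invalid input at $[0]: expected keys claw, dx, dy, dz, rx, ry, rz
```

```bash
python3 -m handwheel '[{"claw":0,"dx":0,"dy":0,"dz":0,"rx":0,"ry":0,"rz":-0.15},{"claw":0,"dx":0,"dy":0,"dz":0,"rx":0,"ry":0,"rz":-0.15},{"claw":0,"dx":0,"dy":0,"dz":0,"rx":0,"ry":0,"rz":-0.15},{"claw":0,"dx":0,"dy":0,"dz":0,"rx":0,"ry":0,"rz":-0.15},{"claw":0,"dx":0,"dy":0,"dz":0,"rx":0,"ry":0,"rz":-0.15},{"claw":0,"dx":0,"dy":0,"dz":0,"rx":0,"ry":0,"rz":-0.146},{"claw":0,"dx":25,"dy":14,"dz":0,"rx":0,"ry":0,"rz":0},{"claw":0,"dx":25,"dy":14,"dz":0,"rx":0,"ry":0,"rz":0},{"claw":0,"dx":25,"dy":14,"dz":0,"rx":0,"ry":0,"rz":0},{"claw":0,"dx":25,"dy":14,"dz":0,"rx":0,"ry":0,"rz":0}]'; python3 -m handwheel '[{"claw":0,"dx":25,"dy":14,"dz":0,"rx":0,"ry":0,"rz":0},{"claw":0,"dx":25,"dy":14,"dz":0,"rx":0,"ry":0,"rz":0},{"claw":0,"dx":25,"dy":14,"dz":0,"rx":0,"ry":0,"rz":0},{"claw":0,"dx":25,"dy":14,"dz":0,"rx":0,"ry":0,"rz":0},{"claw":0,"dx":25,"dy":14,"dz":0,"rx":0,"ry":0,"rz":0},{"claw":0,"dx":25,"dy":14,"dz":0,"rx":0,"ry":0,"rz":0},{"claw":0,"dx":25,"dy":14,"dz":0,"rx":0,"ry":0,"rz":0},{"claw":0,"dx":25,"dy":14,"dz":0,"rx":0,"ry":0,"rz":0},{"claw":0,"dx":25,"dy":14,"dz":0,"rx":0,"ry":0,"rz":0},{"claw":0,"dx":0,"dy":0,"dz":0,"rx":0,"ry":0,"rz":0}]'
```

```text
time: 1.1
tool_pos: [276.6, -408.0, 226.4]
tcp_rot: [-3.141, -0.001, 1.272]
contact_force: [1.1, -1.0, 1.1]
grip_width: 16.4
time: 2.1
tool_pos: [464.2, -228.7, 226.3]
tcp_rot: [-3.141, -0.001, 1.276]
contact_force: [-0.9, -0.4, -0.5]
grip_width: 0.3
```

```bash
python3 -m handwheel '[{"claw":0,"dx":19,"dy":8,"dz":20,"rx":0,"ry":0,"rz":0},{"claw":0,"dx":19,"dy":8,"dz":20,"rx":0,"ry":0,"rz":0},{"claw":0,"dx":19,"dy":8,"dz":20,"rx":0,"ry":0,"rz":0},{"claw":0,"dx":18,"dy":8,"dz":20,"rx":0,"ry":0,"rz":0},{"claw":0,"dx":0,"dy":0,"dz":20,"rx":0,"ry":0,"rz":0},{"claw":0,"dx":0,"dy":0,"dz":20,"rx":0,"ry":0,"rz":0},{"claw":0,"dx":0,"dy":0,"dz":16,"rx":0,"ry":0,"rz":0},{"claw":0,"dx":0,"dy":0,"dz":0,"rx":0,"ry":0,"rz":0},{"claw":0,"dx":0,"dy":0,"dz":0,"rx":0,"ry":0,"rz":0}]'
python3 - <<'E'
from plant import bot
import cv2,numpy as np
c=bot.capture("scene"); cv2.imwrite("pics/s1.png",cv2.resize(np.ascontiguousarray(c["frame"][150:290,190:350,::-1]),None,fx=5,fy=4.28,interpolation=cv2.INTER_CUBIC))
E
```

```text
time: 3.0
tool_pos: [515.0, -169.1, 90.8]
tcp_rot: [-3.141, 0.0, 1.272]
contact_force: [-0.3, -0.2, 0.2]
grip_width: 0.4
```

View pics/s1.png

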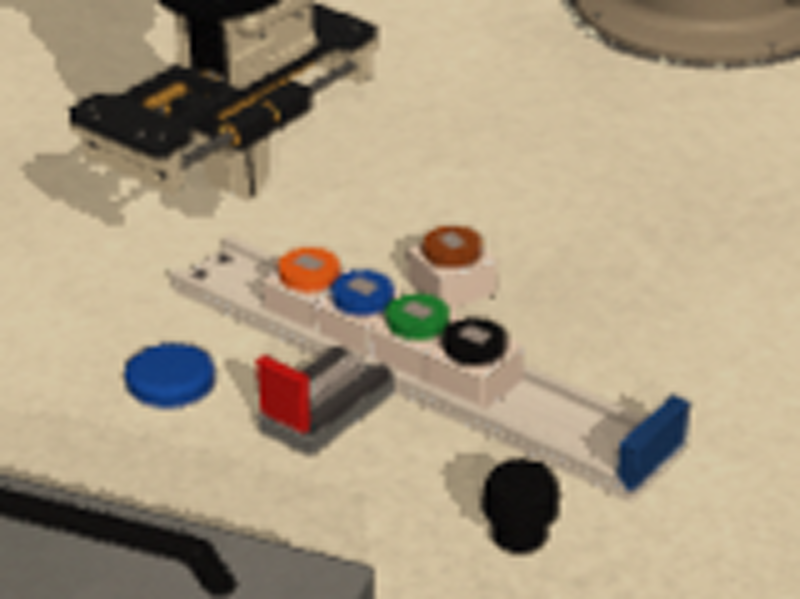

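The closed fingers, around (250,185), hover above the rail's open end, in line and well clear. I'll lower them and approach gently.

```bash
python3 -m handwheel '[{"claw":0,"dx":0,"dy":0,"dz":22,"rx":0,"ry":0,"rz":0},{"claw":0,"dx":0,"dy":0,"dz":22,"rx":0,"ry":0,"rz":0},{"claw":0,"dx":0,"dy":0,"dz":15,"rx":0,"ry":0,"rz":0},{"claw":0,"dx":0,"dy":0,"dz":6,"rx":0,"ry":0,"rz":0},{"claw":0,"dx":4,"dy":0,"dz":0,"rx":0,"ry":0,"rz":0},{"claw":0,"dx":4,"dy":0,"dz":0,"rx":0,"ry":0,"rz":0},{"claw":0,"dx":4,"dy":0,"dz":0,"rx":0,"ry":0,"rz":0},{"claw":0,"dx":4,"dy":0,"dz":0,"rx":0,"ry":0,"rz":0}]'; python3 -m handwheel '[{"claw":0,"dx":4,"dy":0,"dz":0,"rx":0,"ry":0,"rz":0},{"claw":0,"dx":4,"dy":0,"dz":0,"rx":0,"ry":0,"rz":0},{"claw":0,"dx":4,"dy":0,"dz":0,"rx":0,"ry":0,"rz":0},{"claw":0,"dx":4,"dy":0,"dz":0,"rx":0,"ry":0,"rz":0},{"claw":0,"dx":4,"dy":0,"dz":0,"rx":0,"ry":0,"rz":0}]'
```

```text
time: 3.85
tool_pos: [520.5, -153.1, 26.6]
tcp_rot: [3.14, 0.0, 1.273]
contact_force: [0.5, 0.5, 0.0]
grip_width: 0.3
time: 4.35
tool_pos: [526.0, -134.3, 25.9]
tcp_rot: [3.141, 0.0, 1.273]
contact_force: [-1.2, -2.5, 1.9]
grip_width: 0.5
```

Run:
```python
from plant import bot
import cv2,numpy as np
c=bot.capture("top"); s=bot.capture("scene")
a=[cv2.resize(np.ascontiguousarray(i[:,:,::-1]),(400,275),interpolation=cv2.INTER_CUBIC) for i in (c["frame"][130:240,220:380],s["frame"][180:290,200:360])]
cv2.imwrite("pics/b2.png",cv2.resize(np.hstack(a),(800,275)))
```

```text
(no output)
```

View pics/b2.png

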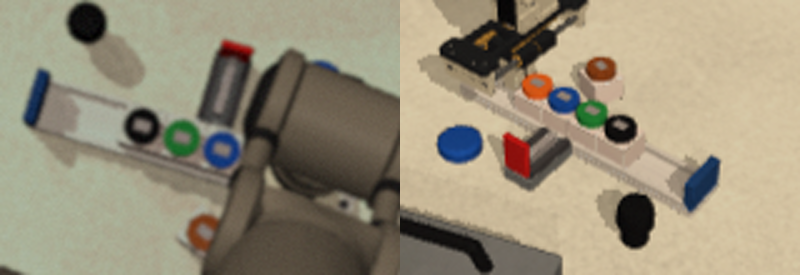

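Contact has begun at about 3 N, with the fingers behind the orange carrier and the row closed up. I'll push steadily.

```bash
python3 -m handwheel '[{"claw":0,"dx":4,"dy":0,"dz":0,"rx":0,"ry":0,"rz":0},{"claw":0,"dx":5,"dy":0,"dz":0,"rx":0,"ry":0,"rz":0},{"claw":0,"dx":6,"dy":0,"dz":0,"rx":0,"ry":0,"rz":0},{"claw":0,"dx":6,"dy":0,"dz":0,"rx":0,"ry":0,"rz":0},{"claw":0,"dx":6,"dy":0,"dz":0,"rx":0,"ry":0,"rz":0},{"claw":0,"dx":6,"dy":0,"dz":0,"rx":0,"ry":0,"rz":0},{"claw":0,"dx":6,"dy":0,"dz":0,"rx":0,"ry":0,"rz":0},{"claw":0,"dx":6,"dy":0,"dz":0,"rx":0,"ry":0,"rz":0},{"claw":0,"dx":5,"dy":0,"dz":0,"rx":0,"ry":0,"rz":0},{"claw":0,"dx":4,"dy":0,"dz":0,"rx":0,"ry":0,"rz":0}]';  python3 -m handwheel '[{"claw":0,"dx":3,"dy":0,"dz":0,"rx":0,"ry":0,"rz":0},{"claw":0,"dx":3,"dy":0,"dz":0,"rx":0,"ry":0,"rz":0},{"claw":0,"dx":3,"dy":0,"dz":0,"rx":0,"ry":0,"rz":0},{"claw":0,"dx":3,"dy":0,"dz":0,"rx":0,"ry":0,"rz":0}]'
python3 - <<'E'
from plant import bot
import cv2,numpy as np
c=bot.capture("top"); s=bot.capture("scene")
a=[cv2.resize(np.ascontiguousarray(i[:,:,::-1]),(400,275),interpolation=cv2.INTER_CUBIC) for i in (c["frame"][130:240,220:380],s["frame"][180:290,200:360])]
cv2.imwrite("pics/b3.png",np.hstack(a))
E
```

```text
time: 5.45
tool_pos: [541.7, -82.1, 25.7]
tcp_rot: [-3.142, 0.0, 1.273]
contact_force: [-0.6, -3.1, 0.7]
grip_width: 0.2
time: 5.85
tool_pos: [545.2, -71.0, 25.7]
tcp_rot: [-3.141, 0.0, 1.273]
contact_force: [-0.4, -1.9, 0.2]
grip_width: 0.4
```

View pics/b3.png

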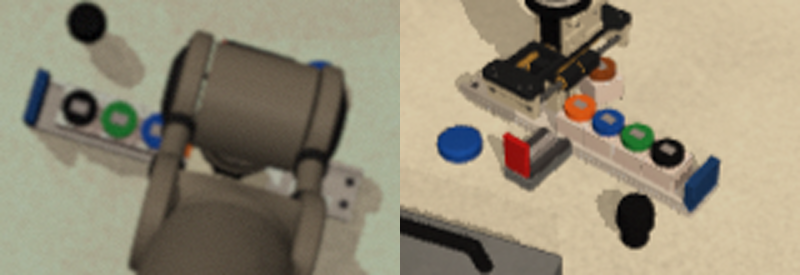

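The row moves as one, straight. The black disc is at (80,107) and the stop at (38,98) in the left half, so roughly 20 mm is left. I'll continue slowly.

```bash
python3 -m handwheel '[{"claw":0,"dx":3,"dy":0,"dz":0,"rx":0,"ry":0,"rz":0},{"claw":0,"dx":3,"dy":0,"dz":0,"rx":0,"ry":0,"rz":0},{"claw":0,"dx":3,"dy":0,"dz":0,"rx":0,"ry":0,"rz":0},{"claw":0,"dx":3,"dy":0,"dz":0,"rx":0,"ry":0,"rz":0},{"claw":0,"dx":2,"dy":0,"dz":0,"rx":0,"ry":0,"rz":0}]';  python3 -m handwheel '[{"claw":0,"dx":1,"dy":0,"dz":0,"rx":0,"ry":0,"rz":0},{"claw":0,"dx":1,"dy":0,"dz":0,"rx":0,"ry":0,"rz":0}]'; python3 -m handwheel '[{"claw":0,"dx":1,"dy":0,"dz":0,"rx":0,"ry":0,"rz":0},{"claw":0,"dx":1,"dy":0,"dz":0,"rx":0,"ry":0,"rz":0}]'
```

```text
time: 6.45
tool_pos: [549.3, -57.4, 25.6]
tcp_rot: [-3.141, 0.0, 1.273]
contact_force: [-1.2, -1.5, -0.5]
grip_width: 0.7
time: 6.65
tool_pos: [549.9, -55.8, 25.7]
tcp_rot: [-3.142, 0.0, 1.273]
contact_force: [-0.7, -1.4, -0.4]
grip_width: 0.3
time: 6.85
tool_pos: [550.4, -53.9, 25.7]
tcp_rot: [-3.142, 0.0, 1.273]
contact_force: [-0.9, -1.0, -0.9]
grip_width: 0.6
```

```bash
for i in 1; do python3 -m handwheel '[{"claw":0,"dx":1,"dy":0,"dz":0,"rx":0,"ry":0,"rz":0},{"claw":0,"dx":1,"dy":0,"dz":0,"rx":0,"ry":0,"rz":0}]'; python3 -m handwheel '[{"claw":0,"dx":1,"dy":0,"dz":0,"rx":0,"ry":0,"rz":0}]'; python3 -m handwheel '[{"claw":0,"dx":1,"dy":0,"dz":0,"rx":0,"ry":0,"rz":0}]'; done
```

```text
time: 7.05
tool_pos: [551.1, -52.0, 25.7]
tcp_rot: [3.142, 0.0, 1.273]
contact_force: [0.1, -0.8, -0.3]
grip_width: 0.7
time: 7.15
tool_pos: [551.2, -51.6, 25.7]
tcp_rot: [-3.142, 0.001, 1.273]
contact_force: [-2.3, -7.6, 0.6]
grip_width: 0.6
time: 7.25
tool_pos: [551.2, -51.5, 25.7]
tcp_rot: [-3.141, 0.003, 1.274]
contact_force: [-4.1, -12.3, 1.0]
grip_width: 0.2
```

The force rose to 13 N with the TCP stopped at rail x ≈ 2.4 mm, and 2.5 mm was expected for a row that is home. I'll hold, back off and lift, then check.

```bash
python3 -m handwheel '[{"claw":0,"dx":0,"dy":0,"dz":0,"rx":0,"ry":0,"rz":0},{"claw":0,"dx":0,"dy":0,"dz":0,"rx":0,"ry":0,"rz":0},{"claw":0,"dx":0,"dy":0,"dz":0,"rx":0,"ry":0,"rz":0},{"claw":0,"dx":-3,"dy":0,"dz":0,"rx":0,"ry":0,"rz":0},{"claw":0,"dx":-10,"dy":0,"dz":0,"rx":0,"ry":0,"rz":0},{"claw":0,"dx":-15,"dy":0,"dz":0,"rx":0,"ry":0,"rz":0},{"claw":0,"dx":0,"dy":0,"dz":-20,"rx":0,"ry":0,"rz":0},{"claw":0,"dx":0,"dy":0,"dz":-30,"rx":0,"ry":0,"rz":0},{"claw":0,"dx":0,"dy":0,"dz":-40,"rx":0,"ry":0,"rz":0},{"claw":0,"dx":0,"dy":0,"dz":-40,"rx":0,"ry":0,"rz":0}]'
python3 - <<'E'
from plant import bot
from h import *
print(bot.get_obs()["joint_positions"].round(2) if hasattr(bot.get_obs()["joint_positions"],"round") else bot.get_obs()["joint_positions"])
t0=dict(np.load("top0.npz"));print("box base",ray(t0,[315,87],0))
s=bot.capture("scene")
cv2.imwrite("pics/s4.png",cv2.resize(np.ascontiguousarray(s["frame"][180:290,200:360,::-1]),None,fx=5,fy=5,interpolation=cv2.INTER_CUBIC))
box=(200,190,340,285)
for k,lo,hi in (("blue",(100,120,30),(125,255,255)),("green",(60,100,30),(90,255,255)),("orange",(5,170,150),(16,255,255)),("black",(0,0,0),(179,255,45))):
    for ce,a,b in blobs(s["frame"],box,lo,hi):
        P=ray(s,ce,52)[:2]-[551,-54]; print(k,a,(P@[.2946,.9556]).round(1),(P@[-.9556,.2946]).round(1))
E
```

```text
time: 8.25
tool_pos: [542.7, -77.7, 156.8]
tcp_rot: [-3.141, -0.0, 1.272]
contact_force: [0.8, 0.2, -0.9]
grip_width: 0.6
[-0.28  0.45  1.56  0.    1.13  0.02]
box base [833.90979083 -89.54819962   0.        ]
blue 92 75.8 -2.8
blue 197 -56.8 -134.2
blue 154 194.7 -19.4
green 87 117.6 -3.5
orange 91 33.1 -2.7
black 89 160.0 -4.3
black 241 168.7 -106.3
black 222 29.8 -246.4
```

View pics/s4.png

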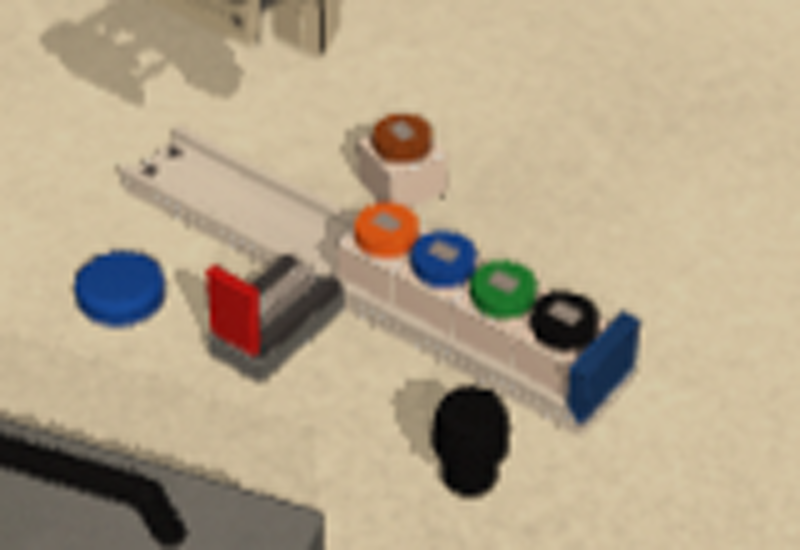

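All four disc centres read rail x = 33, 76, 118 and 160 mm against home values of 33, 75, 117 and 159. The black carrier is against the stop and the bolt is still open. Next I'll go over to the outer side of the paddle.

```bash
python3 -m handwheel '[{"claw":0,"dx":5,"dy":25,"dz":0,"rx":0,"ry":0,"rz":0},{"claw":0,"dx":5,"dy":25,"dz":0,"rx":0,"ry":0,"rz":0},{"claw":0,"dx":5,"dy":25,"dz":0,"rx":0,"ry":0,"rz":0},{"claw":0,"dx":5,"dy":25,"dz":0,"rx":0,"ry":0,"rz":0},{"claw":0,"dx":5,"dy":25,"dz":0,"rx":0,"ry":0,"rz":0},{"claw":0,"dx":3,"dy":26,"dz":0,"rx":0,"ry":0,"rz":0},{"claw":0,"dx":0,"dy":0,"dz":0,"rx":0,"ry":0,"rz":0},{"claw":0,"dx":0,"dy":0,"dz":20,"rx":0,"ry":0,"rz":0},{"claw":0,"dx":0,"dy":0,"dz":20,"rx":0,"ry":0,"rz":0},{"claw":0,"dx":0,"dy":0,"dz":0,"rx":0,"ry":0,"rz":0}]'
python3 - <<'E'
from plant import bot
from h import *
o=bot.get_obs();P=np.array(o["tool_pos"][:2])-[551,-54]; print((P@[.2946,.9556]).round(1),(P@[-.9556,.2946]).round(1))
s=bot.capture("scene")
cv2.imwrite("pics/s5.png",cv2.resize(np.ascontiguousarray(s["frame"][170:280,200:360,::-1]),None,fx=5,fy=5,interpolation=cv2.INTER_CUBIC))
E
```

```text
time: 9.3
tool_pos: [693.3, -94.6, 112.2]
tcp_rot: [-3.135, 0.0, 1.272]
contact_force: [-1.1, 0.2, -0.5]
grip_width: 0.3
3.1 -147.9
```

View pics/s5.png

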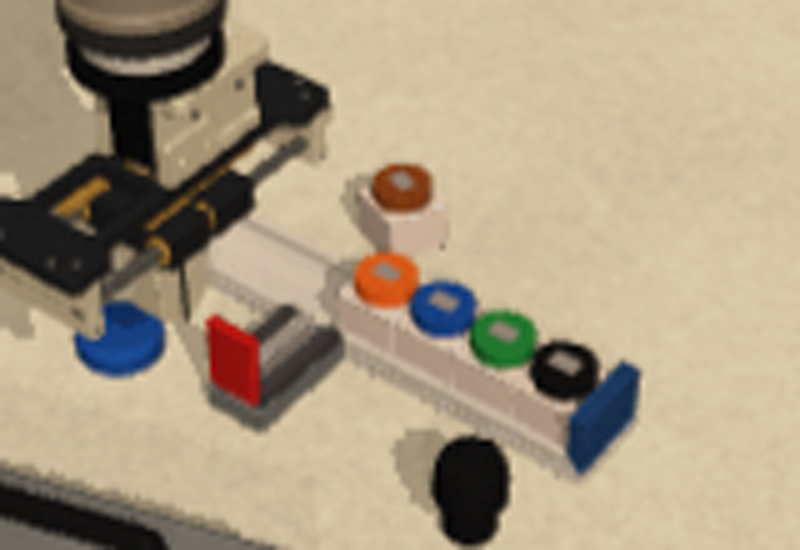

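The fingers hang outside the red paddle, aligned at rail x = 3 and y = -148. I'll lower them and then push towards the rail, which is tool -y.

```bash
python3 -m handwheel '[{"claw":0,"dx":0,"dy":0,"dz":20,"rx":0,"ry":0,"rz":0},{"claw":0,"dx":0,"dy":0,"dz":20,"rx":0,"ry":0,"rz":0},{"claw":0,"dx":0,"dy":0,"dz":20,"rx":0,"ry":0,"rz":0},{"claw":0,"dx":0,"dy":0,"dz":7,"rx":0,"ry":0,"rz":0},{"claw":0,"dx":0,"dy":0,"dz":0,"rx":0,"ry":0,"rz":0},{"claw":0,"dx":0,"dy":-4,"dz":0,"rx":0,"ry":0,"rz":0},{"claw":0,"dx":0,"dy":-4,"dz":0,"rx":0,"ry":0,"rz":0}]'; python3 -m handwheel '[{"claw":0,"dx":0,"dy":-3,"dz":0,"rx":0,"ry":0,"rz":0},{"claw":0,"dx":0,"dy":-3,"dz":0,"rx":0,"ry":0,"rz":0},{"claw":0,"dx":0,"dy":-3,"dz":0,"rx":0,"ry":0,"rz":0}]'; python3 -m handwheel '[{"claw":0,"dx":0,"dy":-4,"dz":0,"rx":0,"ry":0,"rz":0},{"claw":0,"dx":0,"dy":-4,"dz":0,"rx":0,"ry":0,"rz":0},{"claw":0,"dx":0,"dy":-4,"dz":0,"rx":0,"ry":0,"rz":0}]'
```

```text
time: 10.05
tool_pos: [688.8, -92.3, 50.4]
tcp_rot: [3.139, -0.0, 1.273]
contact_force: [0.1, -0.5, 0.7]
grip_width: 0.4
time: 10.35
tool_pos: [679.6, -89.4, 49.1]
tcp_rot: [3.141, 0.0, 1.273]
contact_force: [0.0, -0.6, 0.3]
grip_width: 0.3
time: 10.65
tool_pos: [668.4, -86.0, 48.8]
tcp_rot: [3.14, 0.0, 1.273]
contact_force: [1.5, -1.1, -1.6]
grip_width: 0.6
```

```bash
python3 -m handwheel '[{"claw":0,"dx":0,"dy":-4,"dz":0,"rx":0,"ry":0,"rz":0},{"claw":0,"dx":0,"dy":-4,"dz":0,"rx":0,"ry":0,"rz":0},{"claw":0,"dx":0,"dy":-4,"dz":0,"rx":0,"ry":0,"rz":0},{"claw":0,"dx":0,"dy":-4,"dz":0,"rx":0,"ry":0,"rz":0},{"claw":0,"dx":0,"dy":-4,"dz":0,"rx":0,"ry":0,"rz":0}]'; python3 -m handwheel '[{"claw":0,"dx":0,"dy":-4,"dz":0,"rx":0,"ry":0,"rz":0},{"claw":0,"dx":0,"dy":-4,"dz":0,"rx":0,"ry":0,"rz":0},{"claw":0,"dx":0,"dy":-4,"dz":0,"rx":0,"ry":0,"rz":0},{"claw":0,"dx":0,"dy":-4,"dz":0,"rx":0,"ry":0,"rz":0}]'; python3 -m handwheel '[{"claw":0,"dx":0,"dy":-3,"dz":0,"rx":0,"ry":0,"rz":0},{"claw":0,"dx":0,"dy":-3,"dz":0,"rx":0,"ry":0,"rz":0}]'
```

```text
time: 11.15
tool_pos: [648.9, -80.0, 48.8]
tcp_rot: [3.141, 0.0, 1.273]
contact_force: [3.5, -1.7, -0.5]
grip_width: 0.3
time: 11.55
tool_pos: [633.5, -75.3, 48.8]
tcp_rot: [3.141, 0.0, 1.273]
contact_force: [2.9, -0.2, -0.5]
grip_width: 0.4
time: 11.75
tool_pos: [627.9, -73.6, 48.7]
tcp_rot: [3.142, 0.0, 1.273]
contact_force: [2.3, -0.6, -0.1]
grip_width: 0.4
```

```bash
python3 -m handwheel '[{"claw":0,"dx":0,"dy":-2,"dz":0,"rx":0,"ry":0,"rz":0},{"claw":0,"dx":0,"dy":-2,"dz":0,"rx":0,"ry":0,"rz":0}]'; python3 -m handwheel '[{"claw":0,"dx":0,"dy":-2,"dz":0,"rx":0,"ry":0,"rz":0},{"claw":0,"dx":0,"dy":-1,"dz":0,"rx":0,"ry":0,"rz":0}]'; python3 -m handwheel '[{"claw":0,"dx":0,"dy":-1,"dz":0,"rx":0,"ry":0,"rz":0},{"claw":0,"dx":0,"dy":-1,"dz":0,"rx":0,"ry":0,"rz":0}]'; python3 -m handwheel '[{"claw":0,"dx":0,"dy":-1,"dz":0,"rx":0,"ry":0,"rz":0},{"claw":0,"dx":0,"dy":-1,"dz":0,"rx":0,"ry":0,"rz":0}]'
```

```text
time: 11.95
tool_pos: [624.2, -72.4, 48.7]
tcp_rot: [3.141, 0.0, 1.273]
contact_force: [2.0, -0.7, -0.6]
grip_width: 0.4
time: 12.15
tool_pos: [622.2, -71.8, 48.9]
tcp_rot: [3.139, 0.0, 1.273]
contact_force: [6.5, -1.3, -2.8]
grip_width: 0.6
time: 12.35
tool_pos: [622.1, -71.8, 49.0]
tcp_rot: [3.135, -0.0, 1.273]
contact_force: [12.8, -3.7, -6.9]
grip_width: 0.3
time: 12.55
tool_pos: [621.9, -71.8, 49.2]
tcp_rot: [3.131, -0.0, 1.272]
contact_force: [17.9, -4.7, -11.1]
grip_width: 0.3
```

The bolt stops firm at TCP y = -73, which puts the finger face at -54, the fully shut position. I'll back off, lift and check.

```bash
python3 -m handwheel '[{"claw":0,"dx":0,"dy":0,"dz":0,"rx":0,"ry":0,"rz":0},{"claw":0,"dx":0,"dy":5,"dz":0,"rx":0,"ry":0,"rz":0},{"claw":0,"dx":0,"dy":12,"dz":0,"rx":0,"ry":0,"rz":0},{"claw":0,"dx":0,"dy":15,"dz":0,"rx":0,"ry":0,"rz":0},{"claw":0,"dx":0,"dy":0,"dz":-25,"rx":0,"ry":0,"rz":0},{"claw":0,"dx":0,"dy":0,"dz":-40,"rx":0,"ry":0,"rz":0},{"claw":0,"dx":0,"dy":0,"dz":-40,"rx":0,"ry":0,"rz":0},{"claw":0,"dx":0,"dy":0,"dz":-40,"rx":0,"ry":0,"rz":0},{"claw":0,"dx":0,"dy":0,"dz":0,"rx":0,"ry":0,"rz":0},{"claw":0,"dx":0,"dy":0,"dz":0,"rx":0,"ry":0,"rz":0}]'
python3 - <<'E'
from plant import bot
from h import *
s=bot.capture("scene")
cv2.imwrite("pics/s6.png",cv2.resize(np.ascontiguousarray(s["frame"][170:280,200:360,::-1]),None,fx=5,fy=5,interpolation=cv2.INTER_CUBIC))
for k,lo,hi in (("blue",(100,120,30),(125,255,255)),("green",(60,100,30),(90,255,255)),("orange",(5,170,150),(16,255,255)),("black",(0,0,0),(179,255,45)),("red",(0,190,70),(4,255,255))):
    for ce,a,b in blobs(s["frame"],(200,190,340,285),lo,hi):
        P=ray(s,ce,45 if k=="red" else 52)[:2]-[551,-54]; print(k,a,(P@[.2946,.9556]).round(1),(P@[-.9556,.2946]).round(1))
E
```

```text
time: 13.55
tool_pos: [647.9, -79.6, 194.4]
tcp_rot: [3.141, -0.0, 1.273]
contact_force: [-0.1, -0.7, -0.8]
grip_width: 0.2
blue 92 75.8 -2.8
blue 197 -56.8 -134.2
blue 154 194.7 -19.4
green 86 117.7 -3.6
orange 92 33.3 -2.5
black 89 160.0 -4.3
black 240 168.7 -106.3
black 222 29.8 -246.4
red 119 1.2 -49.3
```

View pics/s6.png

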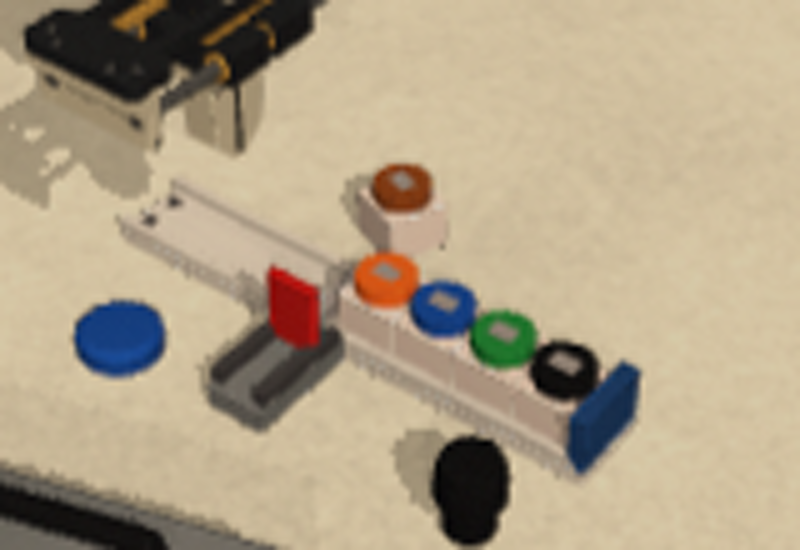

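The paddle has moved up to the rail and the carriers are unmoved. The mask centroid shows only about 54 mm of paddle travel, so I'll check that numerically using the paddle corners I read off.

Run:
```python
from h import *
s=dict(np.load("scene0.npz"))
def y(p,z):
    P=ray(s,np.array(p)/5+[199.6,189.6],z)[:2]-[551,-54]; return (P@[-.9556,.2946]).round(1)
for a,b,z in (((208,217),(270,168),70),((260,250),(320,203),70),((258,305),(318,247),22),((212,285),(275,230),22)): print(y(a,z),y(b,z))
from plant import bot
c=bot.capture("top"); f=c["frame"]
for ce,a,b in blobs(f,(290,140,340,200),(0,170,60),(6,255,255),4)+blobs(np.load("top0.npz")["frame"],(290,140,340,200),(0,170,60),(6,255,255),4):
    P=ray(c,ce,70)[:2]-[551,-54]; print("top",a,b,P@[.2946,.9556],P@[-.9556,.2946])
```

```text
-104.2 -51.0
-106.8 -56.8
-104.8 -46.9
-108.6 -51.1
top 35 [309 147  12   6] 3.8114781700741602 -101.95461365457669
```

```bash
python3 -m handwheel '[{"claw":0,"dx":-25,"dy":0,"dz":-10,"rx":0,"ry":0,"rz":0},{"claw":0,"dx":-25,"dy":0,"dz":-10,"rx":0,"ry":0,"rz":0},{"claw":0,"dx":-25,"dy":0,"dz":-10,"rx":0,"ry":0,"rz":0},{"claw":0,"dx":-25,"dy":0,"dz":0,"rx":0,"ry":0,"rz":0},{"claw":0,"dx":-25,"dy":0,"dz":0,"rx":0,"ry":0,"rz":0},{"claw":0,"dx":-25,"dy":0,"dz":0,"rx":0,"ry":0,"rz":0},{"claw":0,"dx":-25,"dy":0,"dz":0,"rx":0,"ry":0,"rz":0},{"claw":0,"dx":-25,"dy":0,"dz":0,"rx":0,"ry":0,"rz":0},{"claw":0,"dx":0,"dy":0,"dz":0,"rx":0,"ry":0,"rz":0},{"claw":0,"dx":0,"dy":0,"dz":0,"rx":0,"ry":0,"rz":0}]'
python3 - <<'E'
from plant import bot
from h import *
c=bot.capture("top"); f=c["frame"]
for ce,a,b in blobs(f,(290,140,340,200),(0,170,60),(6,255,255),4):
    P=ray(c,ce,70)[:2]-[551,-54]; print("top",a,b,P@[.2946,.9556],P@[-.9556,.2946])
cv2.imwrite("pics/t7.png",cv2.resize(np.ascontiguousarray(f[130:240,220:380,::-1]),None,fx=5,fy=5,interpolation=cv2.INTER_CUBIC))
E
```

```text
time: 14.65
tool_pos: [588.8, -270.7, 222.0]
tcp_rot: [-3.138, -0.001, 1.272]
contact_force: [0.3, 0.7, 0.0]
grip_width: 0.5
top 51 [303 166  12   7] 3.2532010836461414 -49.52667479580434
```

View pics/t7.png

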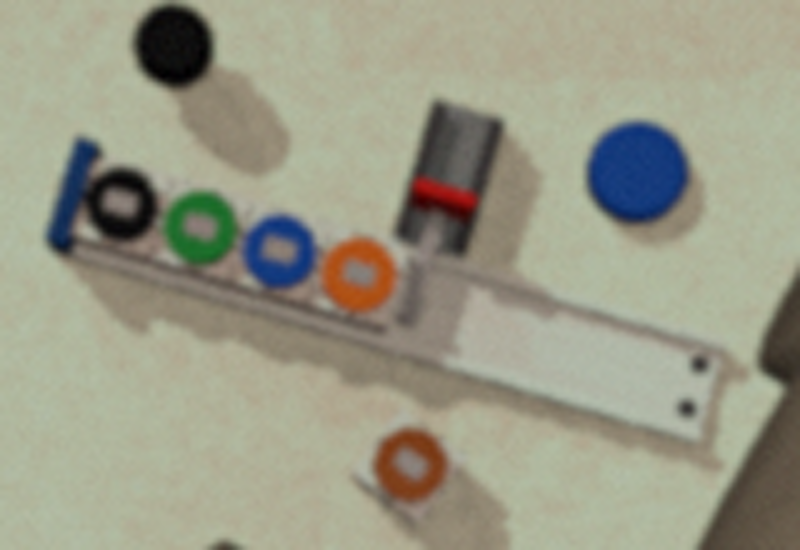

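From above, the paddle centre is at y = -49.5 mm against an expected -50 when shut. The tongue (410,300) lies behind the orange carrier and past the centre line. The row is closed up against the stop and the bystanders near the rail are unmoved. I'll hand it in.

```bash
python3 -c "
from plant import bot
bot.close_job()"
```

```text
the job is handed in; nothing more can be done
```

The row of four carriers is home against the blue stop, the bolt is shut behind it, and the job is handed in at about 15 s. No verdict was reported.

- **Row:** With the fingers closed, I pushed only carrier 4 along the channel until the force rose to about 13 N at the stop. The disc centres then read 33, 76, 118 and 160 mm along the rail; home is 33, 75, 117 and 159. They read the same after the bolt was shut.
- **Bolt:** I pushed the red paddle until it met a hard stop at about 18 N. From above, the paddle centre reads 49.5 mm from the centre line, and 50 mm is fully shut. The tongue lies behind carrier 4.
- **Check that disagreed:** The camera showed only 50–58 mm of paddle travel instead of 60 mm. The final position and the hard stop agree with a bolt that started about 5 mm in, so I took it as fully shut.
- **Sideways readings:** After the row was home, the scene camera put the discs 2.5–4.3 mm off the centre line. I took this as bias in that view, because the channel leaves only 1 mm of play each side.
- **Bystanders:** In the last pictures the spare carrier, eyepiece and lens cap had not moved. The bottle, jar and screwdriver were outside those crops, and the arm never went down near them. The arm was clear of everything when I handed in.

I viewed ten pictures, the full budget.

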